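# Load the centrifuge rotor in balance and put its lid on

## Task

Load the open bench centrifuge for a balanced spin. One tall tube already stands in the rotor: leave it there, put the other tall tube in the well directly opposite it, and put the two short tubes in two wells directly opposite each other, every tube upright and down on the bottom of its well. Then set the rotor lid down over the spindle so that it sits level on the rotor, and leave the things standing round about where they are.

Things in the scene. Friction and masses are not known exactly. Their poses are not given: they have to be found in the camera images.
- rotor: Fixed aluminium rotor, 128 mm across. Origin on its axis at its underside, z up. Deck at z = 36 mm (62 mm above the table). Six wells, centres 42 mm from the axis at 0, 60 .. 300 degrees from its x (the filled one at 0): mouth 28 mm wide, funnel 6 mm deep to a 16 mm bore, flat floor at z = 12 mm. Steel spindle in the middle, 10 mm thick, top 10 mm pointed, tip at z = 88 mm.
- centrifuge: Fixed white housing round the rotor, about 220 mm front to back, 180 mm wide, rim 58 mm above the table (the rotor's deck stands 4 mm higher). Origin on the rotor's axis at table height, x to its back. Its own hinged lid stands open at the back and stays so: it leans away, foot 100 mm behind the axis, top 175 mm behind it and 0.21 m above the table.
- tall_tube_seated: Tall tube that already stands in one well of the rotor: a 2 ml cryovial, white body 12.4 mm thick, screw cap 14.4 mm thick (the top 14 mm), 47 mm tall, blue cap. Origin at the centre of its underside, z up along it. It stands 23 mm out of the deck.
- tall_tube: The other tall tube, the same as the one in the rotor (body 12.4 mm thick, cap 14.4 mm thick from 33 to 47 mm height, 47 mm tall), standing on the table. Origin at the centre of its underside, z up along it. In a well it stands 23 mm out of the deck.
- short_tube_a: Short tube, 36 mm tall, standing on the table: white body 12.4 mm thick, wide flat grey cap 17 mm thick from 26 to 36 mm height. Origin at the centre of its underside, z up along it. In a well its cap stands out of the deck, 2 to 12 mm above it.
- short_tube_b: Second short tube, the same as the other short tube; the two are interchangeable.
- rotor_lid: Round aluminium lid, right way up on the table: 122 mm across, 0.16 kg, hollow below (112 mm wide, 26 mm high), black ribbed knob 32 mm thick at 35 to 54 mm height (flange 37 mm below). A 16 mm hole, 24 mm at its lower end, runs through lid and knob for the spindle. Origin at the centre of its underside, z up. In place its edge rests on the deck round the wells, over the tubes.
- media_bottle: Bystander: amber glass bottle with a blue cap, 52 mm thick, 104 mm tall, behind to the right. Origin at the centre of its underside.
- bench_timer: Bystander: small white wedge-shaped timer, 42 x 66 x 50 mm, behind to the left. Origin at the centre of its underside.
- note_pad: Bystander: spiral note pad, 108 x 70 x 10 mm, lying flat to the right. Origin at the centre of its underside.

How it is judged:
On the way, in this order (a step that is already met when the one before it is completed fails the run):
1. The four tubes stand in the rotor, tall opposite tall and short opposite short, down on the floors of their wells (z of tall_tube_seated in the frame of rotor between 0.008 and 0.016 m and angle between each of tall_tube_seated, tall_tube, short_tube_a, short_tube_b's own z axis and vertical below 0.15 rad and horizontal distance between each of tall_tube_seated, tall_tube, short_tube_a, short_tube_b and rotor below 0.048 m and z of tall_tube in the frame of rotor between 0.008 and 0.016 m and z of short_tube_a in the frame of rotor between 0.008 and 0.016 m and z of short_tube_b in the frame of rotor between 0.008 and 0.016 m and horizontal distance between tall_tube_seated and tall_tube above 0.078 m and horizontal distance between short_tube_a and short_tube_b above 0.078 m and contact force between each of tall_tube, short_tube_a, short_tube_b and the fingers below 0.2 N), for 0.2 s.
2. The lid sits over the spindle, level on the rotor's deck (z of rotor_lid in the frame of rotor between 0.032 and 0.04 m and horizontal distance between rotor_lid and rotor below 0.006 m and angle between rotor_lid's own z axis and vertical below 0.06 rad), for 0.2 s.
At the end, for the whole second after the job is handed in: All four tubes stand in wells (undersides within 4 mm of the well floor, tilt below 0.15 rad), tall opposite tall and short opposite short (centres over 78 mm apart). Lid within 6 mm of the rotor axis and 4 mm of the deck, tilt below 0.06 rad. All released, slower than 0.02 m/s (all of step 2 and z of tall_tube_seated in the frame of rotor between 0.008 and 0.016 m and angle between each of tall_tube_seated, tall_tube, short_tube_a, short_tube_b's own z axis and vertical below 0.15 rad and horizontal distance between each of tall_tube_seated, tall_tube, short_tube_a, short_tube_b and rotor below 0.048 m and z of tall_tube in the frame of rotor between 0.008 and 0.016 m and z of short_tube_a in the frame of rotor between 0.008 and 0.016 m and z of short_tube_b in the frame of rotor between 0.008 and 0.016 m and horizontal distance between tall_tube_seated and tall_tube above 0.078 m and horizontal distance between short_tube_a and short_tube_b above 0.078 m and linear speed of each of tall_tube_seated, tall_tube, short_tube_a, short_tube_b, rotor_lid below 0.02 m/s); the robot touches nothing.
It fails at once if The tall tube that was already in the rotor is taken out or lifted more than 15 mm (distance of tall_tube_seated from where it was at the start of the episode above 0.015 m).
It fails at once if The amber bottle is moved more than 30 mm (distance of media_bottle from where it was at the start of the episode above 0.03 m).
It fails at once if The timer is moved more than 30 mm (distance of bench_timer from where it was at the start of the episode above 0.03 m).
It fails at once if The note pad is moved more than 30 mm (distance of note_pad from where it was at the start of the episode above 0.03 m).
It also fails if it takes over 93 s, if anything falls off the work surface, if the arm or the gripper's body presses on something with over 40 N, if the wrist force passes 120 N, or if a joint passes its speed limit or range.

## Robot

A 6-joint arm with a two-finger parallel gripper is mounted at the origin on a cart in front of the work surface, level with it; the furniture and walls round the work are solid. World frame = base frame: x ahead of the robot, y to its left, z up, the work surface at z = 0. Lengths are in m, angles in rad, forces in N, time in s.
With the tool pointing down it reaches from about 0.375 to 0.9 m from the base axis. Payload 3.1 kg.
Tool frame: the origin (TCP) lies at the very end of the fingers, on their centre line; the grasp point (between the pads) lies 19 mm behind it; z points along the fingers, y is the line along which they close (so a half turn about z gives the same grasp; the last joint's range is limited). The gripper opens to 87 mm and grips with 3 to 60 N. Pads are 19 mm wide; open, the fingers measure 117 mm over their backs; the gripper's body (75 mm by 190 mm) begins 51 mm behind the grasp point.
Start: joints at [1.145, 0.527, 1.433, -0, 1.181, -0.178], TCP at [0.153, 0.606, 0.223] pointing down, gripper open.
Joint ranges: [-3.08, 3.08], [-0.75, 2.2], [0.22, 2.44], [-1.43, 4.57], [0, 2.65], [-2.85, 2.85]. Speed limits (rad/s): [2.79, 2.79, 3.14, 3.14, 3.14, 3.14].

## Interface

Orientations are given as a unit quaternion [x, y, z, w].
In Python, from rig import robot gives the robot as it stands. The module is installed in compiled form; this text tells all that it offers.
- The arm moves only by the tool play_rows, never from a script. Its argument "steps" is one flat list of numbers, 5 for each row, row after row: the opening, from -1 (shut) to 1 (fully open), then the shift along the tool's x, y, z as a fraction of full scale, then the turn about the tool's z as a fraction of full scale. In form: [claw, tx, ty, tz, twist, claw, tx, ty, tz, twist, ...]. A call has exactly 10 rows; each row shifts and turns the commanded pose from where the row before left it, along the tool's axes as they then stand; what a row does not reach is not made up. Full scale, the value 1, is 0.03 m for a shift and 0.1 rad for a turn. A row lasts 1/10 s, in which the tool goes at most 50 mm and 8.59 degrees, less where a joint would pass 70% of its speed; a pose out of reach is approached as far as the arm can. A call with a number of a shift or a turn outside -1 to 1 is refused whole. A call with a gripper value outside its range is refused whole. The fingers move at their own pace and stop on an object; "grip_force" is the grip in N (left out, the last holds). Time passes only in rows, so rows that do not move let the fingers close, or fill a call up. It gives the time, the measured TCP pose, the force, the opening and the grip force at its end, in the units of the state.
- robot.get_obs(): the state, without advancing time (a new reading comes with each control period).
- robot.camera(name): name is "side" or "top"; returns a dict with "image" (400x640x3 uint8, red, green, blue), "mtx" (3x3 intrinsics, pixels), "rvec" (rotation vector, rad) and "tvec" (3), from world to camera coordinates, as OpenCV has them. Camera axes: x right, y down, z forward; pixel columns grow to the right and rows downward; lengths in m; the calibration is good to about 2 mm. A picture is of the moment at which its call begins. There is no depth.
- robot.hand_in(): hands the job in; it is judged then, once.
The state is a dict: "time": time; "q": joint angles; "joint_velocities": joint speeds; "joint_torque": joint torques, N m; "position": TCP position; "tool_rot": TCP orientation; "ft_force": force on the tool from outside, world axes, zero at the start; "moment": the same for the moment, N m; "grip_width": finger opening in m; "grip_force": force on a finger pad.
Only numpy, scipy, OpenCV 4.12 (cv2) and the standard library are available. Lean on these libraries where they do the work, as an engineer would, in place of code of your own. Each camera call takes 0.05 s, during which the arm holds its last target. There are 200 camera calls.

## Working session

There is one attempt and no reset: what is moved stays moved. The work goes in short steps, Python scripts to look and compute and a tool call to move; the robot and the scene stay as the last step left them, time stands still between calls to the robot, and variables do not carry over. Pictures are saved under pics/ and viewed, at most 14 in all, crops included, and the job is handed in when it is done.

Besides the shell and the picture viewer there is one more tool, called after "Request:" as name(argument=value, ...) on one line, values as JSON. play_rows: Moves the arm, as the interface text tells. Shift numbers are shares of 0.03 m and turn numbers shares of 0.1 rad, none past 1 either way. Its arguments: {"type":"object","properties":{"steps":{"type":"array"},"grip_force":{"type":"number"}},"required":["steps"]}

```bash
mkdir -p pics; cat > h.py <<'E'
import numpy as np, cv2
from rig import robot
def shot(n):
    c=robot.camera(n); c['R']=cv2.Rodrigues(np.array(c['rvec'],float))[0]; c['mtx']=np.array(c['mtx'],float); c['tvec']=np.array(c['tvec'],float).ravel(); return c
def ray(c,uv):
    d=c['R'].T@np.linalg.solve(c['mtx'],[uv[0],uv[1],1.]); return -c['R'].T@c['tvec'], d/np.linalg.norm(d)
def plane(c,uv,z):
    o,d=ray(c,uv); return o+d*(z-o[2])/d[2]
def tri(c1,u1,c2,u2):
    o1,d1=ray(c1,u1); o2,d2=ray(c2,u2)
    s=np.linalg.lstsq(np.array([d1,-d2]).T,o2-o1,rcond=None)[0]
    a,b=o1+s[0]*d1,o2+s[1]*d2; return (a+b)/2, np.linalg.norm(a-b)
def proj(c,p): 
    return cv2.projectPoints(np.array(p,float).reshape(-1,1,3),np.array(c['rvec'],float),c['tvec'],c['mtx'],None)[0].reshape(-1,2)
def save(c,f): cv2.imwrite(f,c['image'][:,:,::-1])
E
python3 - <<'E'
from h import *
for n in('top','side'):
    c=shot(n); save(c,f'pics/{n}0.png'); print(n,ray(c,(320,200)),c['mtx'][0,0])
o=robot.get_obs(); print(o)
E
```

```text
top (array([ 0.39098644, -0.03752976,  1.31949695]), array([ 0.14301047,  0.00573399, -0.98970457])) 412.3989437909759
side (array([ 0.6255038 , -1.2384238 ,  0.52790009]), array([-0.04762597,  0.9353454 , -0.35051497])) 496.52936132496575
{'time': 0.1, 'q': array([ 1.14547782e+00,  5.28407906e-01,  1.43372874e+00,  3.47668025e-05,
        1.18142809e+00, -1.78502584e-01]), 'joint_velocities': array([ 1.47073378e-03, -1.77884565e-03, -1.81465406e-03,  9.55210869e-05,
        2.07581326e-03,  1.43390282e-03]), 'joint_torque': array([-7.56963836e-04, -4.40987313e+01, -1.77150071e+01,  6.34406693e-02,
        5.34453650e-02, -4.80991196e-05]), 'position': array([0.15239227, 0.6054737 , 0.22166263]), 'tool_rot': array([ 1.23101462e-01,  9.92393600e-01, -9.36661438e-04, -3.08542539e-04]), 'ft_force': array([-0.22540396, -0.01822587,  0.06301753]), 'moment': array([ 0.00833055, -0.0017674 , -0.00851907]), 'grip_force': 0.0, 'grip_width': 0.0871920239943634}
```

View pics/top0.png

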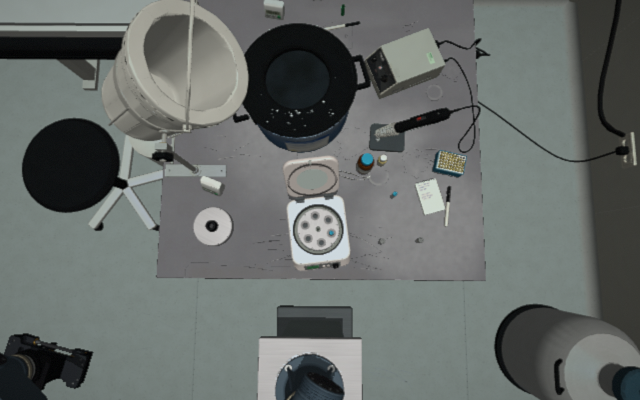

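View pics/side0.png

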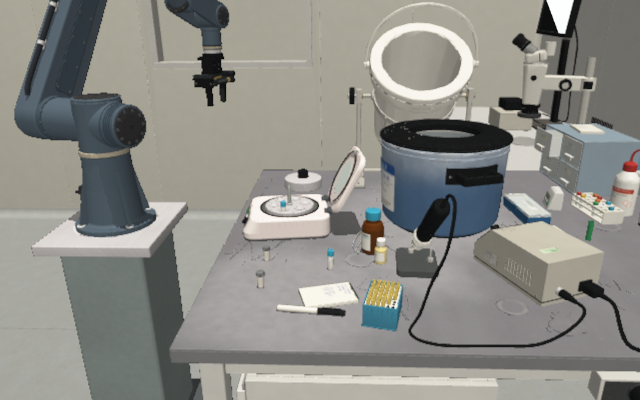

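The top view shows the rotor near (318,230), the lid (212,226), the tall tube (394,194) and the short tubes (381,241) and (419,240). In the side view the tubes are near (331,258), (266,253) and (261,278), and the spindle near (290,185). Enlarged crops next.

```bash
python3 - <<'E'
import cv2,numpy as np
t=cv2.imread('pics/top0.png'); s=cv2.imread('pics/side0.png')
r=lambda i,x0,x1,y0,y1,k:cv2.resize(i[y0:y1,x0:x1],None,fx=k,fy=k,interpolation=cv2.INTER_NEAREST)
a=r(t,285,355,195,270,8); b=r(t,365,435,185,255,3); c=r(t,190,235,205,250,4)
cv2.imwrite('pics/c1.png',np.hstack([a,np.vstack([b,np.zeros((600-210-180,210,3),np.uint8),np.pad(c,((0,0),(0,30),(0,0)))])]))
cv2.imwrite('pics/c2.png',r(s,240,350,165,295,4)[:,:])
E
```

```text
(no output)
```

View pics/c1.png

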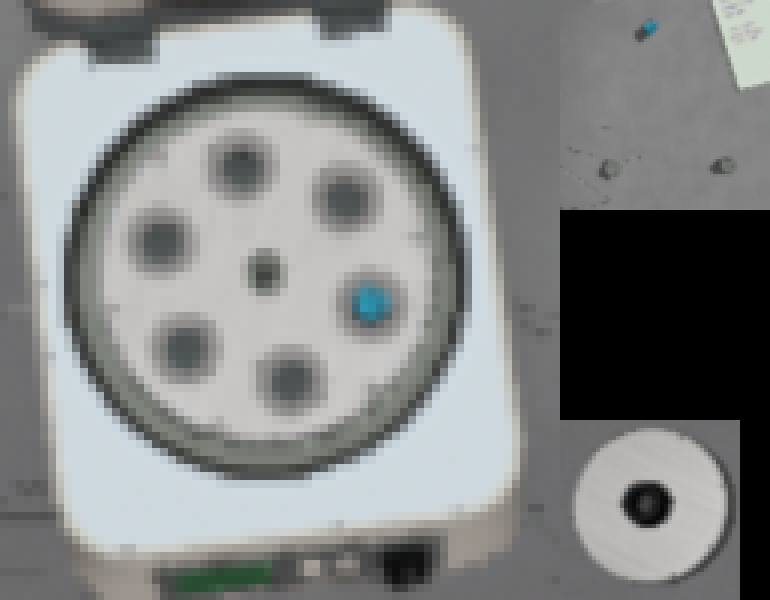

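View pics/c2.png

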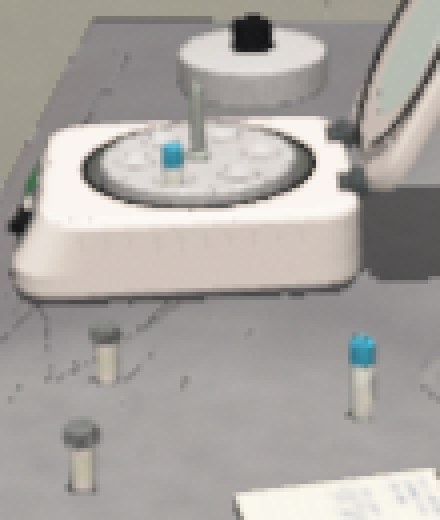

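The top crop shows the rotor's wells clearly, with the blue cap at crop (370,303), and the opposite well at (160,242). The side crop shows the caps, the bodies and the spindle. Now subpixel measures.

```bash
cat > m.py <<'E'
from h import *
def blob(c,m,box):
    x0,x1,y0,y1=box; k=np.zeros(m.shape); k[y0:y1,x0:x1]=m[y0:y1,x0:x1]; k=k*1.0
    v,u=np.nonzero(k); w=k[v,u]; return np.array([np.average(u,weights=w),np.average(v,weights=w)]),len(v)
def blue(c):
    i=c['image'].astype(int); return np.clip((i[:,:,2]-i[:,:,0]-25)/60.,0,1)
E
python3 - <<'E'
from m import *
t=shot('top'); s=shot('side')
for n,bt,bs in(('seated',(322,342,225,240),(275,292,198,210)),('tall',(385,402,186,200),(325,337,245,260))):
    ut,a=blob(t,blue(t),bt); us,b=blob(s,blue(s),bs); p,e=tri(t,ut,s,us); print(n,ut,a,us,b,p.round(4),e.round(4))
g=cv2.cvtColor(t['image'],cv2.COLOR_RGB2GRAY)
print(g[236:246,374:389]);print(g[235:245,412:427])
# wells and spindle in top
for n,(x,y) in dict(opp=(160,242),w1=(240,165),w2=(345,200),w4=(185,348),w5=(290,380),spin=(265,272)).items():
    x=285+x/8-.5;y=195+y/8-.5
    r=4.5 if n!='spin' else 3; X,Y=np.meshgrid(range(640),range(400)); 
    for _ in range(5):
        w=np.clip(185-g.astype(float),0,None)*(np.hypot(X-x,Y-y)<r); x,y=(w*X).sum()/w.sum(),(w*Y).sum()/w.sum()
    print(n,round(x,2),round(y,2),plane(t,(x,y),.062).round(4), plane(t,(x,y),.056).round(4))
gs=cv2.cvtColor(s['image'],cv2.COLOR_RGB2GRAY)
print(gs[243:263,260:274]);print(gs[266:291,253:267])
E
```

```text
seated [330.90407674 232.38489209] 20 [282.71585052 203.34600515] 36 [ 0.4714 -0.064   0.0784] 0.0016
tall [394.51652387 193.34026928] 20 [330.04126316 252.15073684] 54 [ 0.5974 -0.2636  0.0413] 0.0023
[[123 116 129 131 130 131 132 132 133 132 132 130 129 129 129]
 [130 127 131 129 129 130 130 131 133 131 131 130 130 129 133]
 [132 132 132 130 128 118 100 114 119 123 131 131 124 115 131]
 [132 132 133 131 120  88  91 115 113 115 123 131 132 128 133]
 [131 132 132 130 115  84 106 115 118 113 119 123 132 133 134]
 [131 131 130 120  86  77 110 121 123 118 118 127 132 134 133]
 [131 130 130 116  78  73  94 120 119 110 116 128 134 134 134]
 [132 130 128 117  82  76  76  99 113 111 124 133 135 134 134]
 [131 130 129 127 120 110  83  97 126 129 133 136 135 134 134]
 [129 131 130 130 129 127 120 122 130 133 135 136 135 136 133]]
[[134 134 134 133 133 134 135 133 133 132 132 132 133 132 132]
 [132 134 134 135 135 134 134 132 130 131 130 132 132 132 131]
 [132 133 135 135 135 131 126 112 106 116 123 130 132 132 131]
 [131 133 134 133 123  93  91 105  94  96 115 126 131 131 132]
 [131 132 131 1
[... 2723 characters left out ...]
4 165 166 161 174 187 184 182 169 146 155 163 164]
 [161 162 163 164 158 173 185 183 179 167 148 156 162 164]
 [161 163 163 164 155 170 184 186 182 169 146 156 163 165]
 [162 163 164 165 153 169 184 186 182 171 148 157 164 165]
 [163 164 164 165 146 164 183 186 183 172 149 159 166 167]
 [164 164 165 165 138 162 183 188 184 173 150 159 168 169]
 [166 166 167 166 127 158 183 190 187 173 142 157 167 167]
 [167 168 167 142 102 154 183 191 188 173 134 152 165 165]
 [168 168 167 148 106 128 156 164 162 151 116 148 163 164]
 [167 167 166 164 147 141 150 153 153 150 141 156 164 164]
 [166 165 165 165 164 164 163 162 162 162 162 163 163 164]
 [167 166 165 164 164 162 162 162 162 162 162 162 163 165]]
```

```bash
python3 - <<'E'
from m import *
t=shot('top'); s=shot('side')
for n,a,b in(('A',(382.1,240.6),(266,246.9)),('B',(420.5,239.5),(260.2,270.9))):
    p,e=tri(t,a,s,b); print(n,p.round(4),e.round(4),plane(t,a,.036).round(4))
    q=p.copy();q[2]=0;print('  foot in side',proj(s,q),'body rows end ~260.3 / 287.5')
def dark(c,T): 
    g=cv2.cvtColor(c['image'],cv2.COLOR_RGB2GRAY).astype(float); return np.clip((T-g)/30,0,1)
ut,a=blob(t,dark(t,110),(203,221,218,235)); us,b=blob(s,dark(s,90),(296,310,167,178)); p,e=tri(t,ut,s,us); print('knob',ut,a,us,b,p.round(4),e)
g=cv2.cvtColor(t['image'],cv2.COLOR_RGB2GRAY)
m=(g>165).astype(np.uint8); m[:,:190]=0;m[:,236:]=0;m[:204]=0;m[250:]=0
m=cv2.getStructuringElement(0,(3,3))*0 if 0 else m
cs=max(cv2.findContours(m,0,1)[0],key=cv2.contourArea); (x,y),(w,h),_=cv2.fitEllipse(cs); print('disc',x,y,w,h,plane(t,(x,y),.030).round(4),plane(t,(x,y),.045), 122/1.29*.4124)
# spindle tip side
gs=cv2.cvtColor(s['image'],cv2.COLOR_RGB2GRAY); print('spindle tip predicted',proj(s,[[.4839,-.0241,.114],[.4839,-.0241,.062]]))
print(gs[180:190,284:296])
for d in [(.4839,-.0241,.062)]:
    k=np.array([[d[0]+.064*np.cos(x),d[1]+.064*np.sin(x),.062] for x in np.linspace(0,6.28,60)]); q=proj(s,k); print('deck side extents',q.min(0),q.max(0))
E
```

```text
A [ 0.4501 -0.2241  0.0333] 0.0017 [ 0.4507 -0.2236  0.036 ]
  foot in side [[267.10843952 259.93888628]] body rows end ~260.3 / 287.5
B [ 0.455  -0.3425  0.0363] 0.0001 [ 0.4551 -0.3425  0.036 ]
  foot in side [[261.20495637 286.35101826]] body rows end ~260.3 / 287.5
knob [211.37838661 225.6347032 ] 116 [302.65401208 173.22174288] 80 [0.4919 0.3067 0.0421] 0.0012230434083261561
disc 212.03382873535156 225.92678833007812 35.52004623413086 36.84574890136719 [0.4926 0.308  0.03  ] [0.49143498 0.3039802  0.045     ] 39.00217054263565
spindle tip predicted [[289.06194264 185.01781645]
 [289.75810409 203.74417873]]
[[123 144 184 209 220 221 221 222 222 222 221 221]
 [125 121 141 168 193 205 217 222 222 222 222 222]
 [124 119 126 134 151 164 180 187 203 211 217 222]
 [124 118 124 131 135 143 148 148 164 174 183 191]
 [124 117 123 130 142 144 144 148 151 154 156 159]
 [114 113 122 130 154 147 143 148 151 153 154 157]
 [124 117 122 126 162 166 149 147 150 152 152 156]
 [138 116 119 124 157 164 138 142 149 152 153 155]
 [139 128 111 122 148 153 130 140 149 151 152 156]
 [139 139 125 127 141 146 135 141 148 150 151 154]]
deck side extents [265.31236749 195.41961356] [314.06016488 212.86028363]
```

Rotor axis (0.484,-0.024), with the spindle tip reprojecting to the row where I see it. Short tubes: A (0.450,-0.224), B (0.455,-0.3425). Tall tube (0.597,-0.263), lid (0.492,0.306). Heights agree with the text. Moving: align yaw on the way.

Request:
play_rows(steps=[0,-1,-1,0,-0.25,0,-1,-1,0,-0.25,0,-1,-1,0,-0.25,0,-1,-1,0,-0.25,0,-1,-1,0,-0.25,0,-1,-1,0,-0.25,0,-1,-1,0,-0.25,0,-1,-1,0,-0.25,0,-1,-1,0,-0.25,0,-1,-1,0,-0.22], grip_force=15)

```text
time: 1.3
position: [0.41, 0.268, 0.2228]
tool_rot: [-0.001, 1.0, 0.0, 0.0]
ft_force: [0.0, 1.0, -1.3]
grip_width: 0.0434
grip_force: 0.0
```

```bash
python3 - <<'E'
from h import *
t=shot('top'); print('bottle',plane(t,(366,160),.1)); 
o=robot.get_obs(); print(o['position'],o['tool_rot'],o['time'])
E
```

```text
bottle [ 0.69053082 -0.16867098  0.1       ]
[0.41583656 0.2643082  0.22302387] [ 6.44412663e-04  9.99993833e-01 -1.34917427e-03  3.17778361e-03] 1.35
```

Request:
play_rows(steps=[0,-0.11,-1,0,0,0,-0.11,-1,0,0,0,-0.11,-1,0,0,0,-0.11,-1,0,0,0,-0.11,-1,0,0,0,-0.11,-1,0,0,0,-0.11,-1,0,0,0,-0.11,-1,0,0,0,-0.11,-1,0,0,0,-0.11,-1,0,0])

```text
time: 2.35
position: [0.4423, -0.0316, 0.2227]
tool_rot: [-0.0, 1.0, -0.0, 0.0]
ft_force: [0.5, -0.3, -0.5]
grip_width: 0.0435
grip_force: 0.0
```

Request:
play_rows(steps=[0,0,-1,0,0,0,0,-1,0,0,0,0,-1,0,0,0,0,-1,0,0,0,0,-1,0,0,0,0,-0.8,0.5,0,0,0,-0.45,1,0,0,0,0,1,0,0,0,0,0,0,0,0,0,0,0])

```text
time: 3.35
position: [0.4421, -0.2177, 0.1476]
tool_rot: [-0.0, 1.0, 0.0, -0.001]
ft_force: [-0.5, 0.1, 0.3]
grip_width: 0.0436
grip_force: 0.0
```

Request:
play_rows(steps=[0,-0.27,-0.2,0.5,0,0,0,0,0.9,0,0,0,0,0.9,0,0,0,0,0.9,0,0,0,0,0.5,0,0,0,0,0.3,0,0,0,0,0,0,0,0,0,0,0,-1,0,0,0,0,-1,0,0,0,0])

```text
time: 4.35
position: [0.4509, -0.2245, 0.0285]
tool_rot: [-0.0, 1.0, -0.001, 0.001]
ft_force: [0.0, 0.3, 0.9]
grip_width: 0.0345
grip_force: 0.0
```

Request:
play_rows(steps=[-1,0,0,0,0,-1,0,0,0,0,-1,0,0,0,0,-1,0,0,-0.5,0,-1,0,0,-1,0,-1,0,0,-1,0,-1,0,0,-1,0,-1,0,0,-1,0,-1,0,0,-0.5,0,-1,0,0,0,0])

```text
time: 5.35
position: [0.4515, -0.225, 0.1798]
tool_rot: [-0.0, 1.0, -0.002, 0.002]
ft_force: [-0.0, 0.2, 1.0]
grip_width: 0.0161
grip_force: 14.8
```

```bash
python3 - <<'E'
from h import *
o=robot.get_obs(); print(o['position'],o['grip_width'],o['grip_force'],o['time'])
s=shot('side'); t=shot('top'); p=o['position']; u=proj(s,p)[0].astype(int); v=proj(t,p)[0].astype(int); print(u,v)
r=lambda i,c,k:cv2.resize(i[c[1]-30:c[1]+30,c[0]-30:c[0]+30],None,fx=k,fy=k,interpolation=0)
cv2.imwrite('pics/g1.png',np.hstack([r(s['image'],u,6),r(t['image'],v,6)])[:,:,::-1])
E
```

```text
[ 0.45152421 -0.22500743  0.17975018] 0.016116509383825854 14.828091412782669 5.35
[263 186] [390 237]
```

View pics/g1.png

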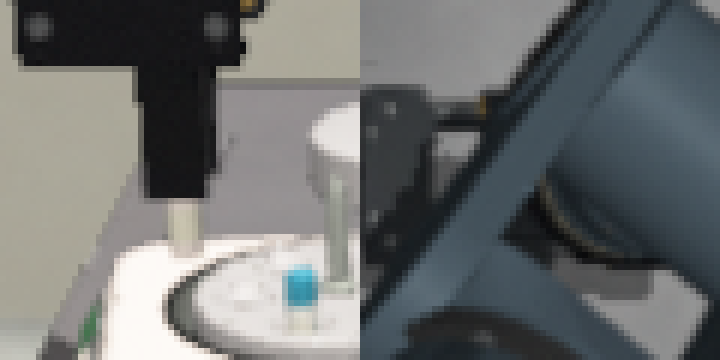

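The side crop shows tube A held upright between the fingers, its centre at about crop column 186, roughly 1 px right of the finger centre. Work out that offset.

```bash
python3 - <<'E'
from h import *
o=robot.get_obs(); s=shot('side'); p=o['position']
y0=int(proj(s,p+[0,0,-.015])[0][1]); g=cv2.cvtColor(s['image'],cv2.COLOR_RGB2GRAY); b=s['image'].astype(int)
for dy in(-4,0,3): print(y0+dy,g[y0+dy,254:274])
print(proj(s,p+[0,0,-.015]),proj(s,p+[.003,0,-.015]),proj(s,[.4839,-.0241,.1]),proj(s,p+[-.0095,-.01,.01]),proj(s,p+[.0095,-.01,.01]))
print(g[int(proj(s,[.4839,-.0241,.1])[0][1]),280:298]); print(g[int(proj(s,p+[0,0,.01])[0][1]),250:275])
E
```

```text
189 [144 144  97  50  42  42  47  50  44  48  49  41  63 129 146 147 147 147
 147 148]
193 [143 144 145 144 144 135 164 189 193 191 181 154 144 145 145 146 145 145
 145 146]
196 [143 142 142 172 187 207 200 191 193 193 185 162 223 237 236 237 240 242
 242 242]
[[263.33499905 193.52859005]] [[264.69830754 193.53295203]] [[289.25132229 190.1120254 ]] [[257.61486242 184.14870663]] [[266.39402121 184.16879028]]
[147 148 147 147 147 146 146 140 147 152 141 143 139 145 149 163 169 169]
[167 166 166 166 166 166  97  20  22  22  23  21  24  22  21  20  25  27
  71 134 138 142 144 144 144]
```

Request:
play_rows(steps=[-1,-0.34,0.95,0,0,-1,-0.34,0.95,0,0,-1,-0.34,0.95,0,0,-1,-0.34,0.95,0,0,-1,-0.34,0.95,0,0,-1,-0.34,0.95,0,0,-1,0,0,1,0,-1,0,0,1,0,-1,0,0,0.5,0,-1,0,0,0,0])

```text
time: 6.5
position: [0.5086, -0.052, 0.099]
tool_rot: [-0.0, 1.0, 0.001, -0.004]
ft_force: [-0.3, 0.2, 0.8]
grip_width: 0.0164
grip_force: 14.8
```

```bash
cat > look.py <<'E'
import sys
from h import *
n=sys.argv[1]; c=np.array([[.4839,-.0241,.09]]) if len(sys.argv)<3 else np.array([eval(sys.argv[2])])
o=robot.get_obs(); print(o['position'],o['grip_width'],o['ft_force'],o['time'])
s=shot('side'); t=shot('top')
r=lambda i,c,k:cv2.resize(i[c[1]-30:c[1]+30,c[0]-33:c[0]+33],None,fx=k,fy=k,interpolation=0)
u=proj(s,c)[0].astype(int); v=proj(t,c)[0].astype(int); print(u,v)
cv2.imwrite(f'pics/{n}.png',np.hstack([r(s['image'],u,6),r(t['image'],v,6)])[:,:,::-1])
E
python3 look.py p1
```

```text
[ 0.50864398 -0.05200428  0.09901835] 0.016355598943673708 [-0.29943522  0.1680672   0.83607725] 6.5
[289 193] [317 228]
```

View pics/p1.png

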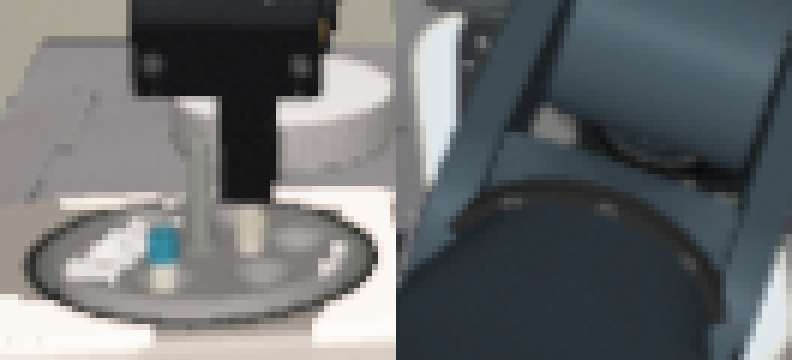

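Side crop: the tube's foot is at about (250,253), over the rotor, and well w2 is at (265,270); it needs about 5 mm more in x, in line with the pose reading.

Request:
play_rows(steps=[-1,-0.16,-0.08,0,0,-1,0,0,0,0,-1,0,0,0.25,0,-1,0,0,0.25,0,-1,0,0,0.25,0,-1,0,0,0.25,0,-1,0,0,0,0,-1,0,0,0,0,-0.4,0,0,0,0,-0.4,0,0,0,0])

```text
time: 7.6
position: [0.5169, -0.0556, 0.0728]
tool_rot: [-0.0, 1.0, -0.0, 0.001]
ft_force: [0.1, -0.1, -0.2]
grip_width: 0.0235
grip_force: 0.0
```

Request:
play_rows(steps=[-0.4,0,0,0,0,-0.4,0,0,0,0,-0.4,0,0,-0.5,0,0,0,0,-1,0,0,0,0,-1,0,0,0.4,-1,-1,0,0,0.4,-1,0,0,0,0.4,-1,0,0,0,0.4,-1,0,0,0,0.2,-1,0,0])

```text
time: 8.6
position: [0.4612, -0.2063, 0.1779]
tool_rot: [-0.0, 1.0, 0.0, -0.0]
ft_force: [0.7, 0.3, 0.2]
grip_width: 0.0433
grip_force: 0.0
```

```bash
python3 look.py p2
```

```text
[ 0.46118494 -0.20625389  0.17787498] 0.043264468000618235 [0.65331509 0.25381892 0.23400314] 8.6
[289 193] [317 228]
```

View pics/p2.png

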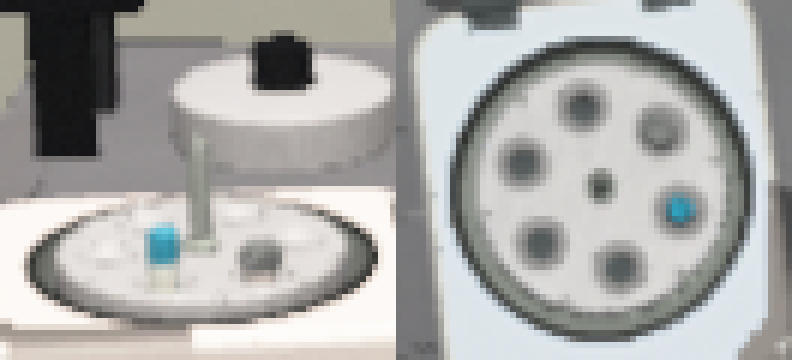

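The crops show short tube A's cap in well w2, at about (262,255) in the side crop and (660,130) in the top crop. Check its height in numbers and continue to B.

```bash
python3 - <<'E'
from h import *
s=shot('side'); g=cv2.cvtColor(s['image'],cv2.COLOR_RGB2GRAY)
for z in(.0,.004): print(z,proj(s,[[.5127,-.0544,.074+z],[.5127,-.0629,.064+z]]))
print(g[198:215,294:306])
E
```

```text
0.0 [[299.5759215  203.64865554]
 [299.40362218 208.4973831 ]]
0.004 [[299.53260304 202.18886267]
 [299.35996051 207.0379454 ]]
[[238 240 238 233 225 201 215 224 225 225 225 217]
 [223 227 224 221 220 210 219 224 225 226 227 227]
 [211 215 219 220 222 220 224 226 226 227 231 232]
 [223 223 226 226 226 226 225 225 229 232 237 238]
 [226 225 225 216 209 210 203 210 228 234 240 241]
 [226 225 206 177 167 168 162 169 197 218 226 228]
 [227 213 165 142 148 152 140 136 152 196 214 215]
 [226 195 134 125 143 137 122 115 127 202 222 223]
 [226 194 129 137 132 115 109 105 122 208 227 226]
 [224 210 145 126 116 111 109 104 152 208 221 224]
 [208 210 163 147 146 151 160 144 190 208 195 218]
 [216 216 175 171 183 191 193 174 205 216 209 221]
 [226 225 211 208 216 219 216 212 221 226 227 216]
 [226 226 227 228 229 236 233 225 218 209 198 177]
 [227 229 227 222 221 222 210 191 181 173 161 150]
 [203 206 202 191 187 179 165 161 162 162 147 127]
 [173 171 171 166 167 166 151 137 134 120  98  84]]
```

Request:
play_rows(steps=[0,0.1,-1,0,0,0,0.1,-1,0,0,0,0,-1,0.5,0,0,0,-1,1,0,0,0,-0.45,1,0,0,0,0,0.5,0,0,0,0,0,0,0,0,0,0,0,0,0,0,0,0,0,0,0,0,0])

```text
time: 9.75
position: [0.4572, -0.3389, 0.0889]
tool_rot: [-0.001, 1.0, -0.001, 0.001]
ft_force: [-1.0, 0.0, -0.3]
grip_width: 0.0436
grip_force: 0.0
```

A is down (cap rows match the seated prediction). Grasp B.

Request:
play_rows(steps=[0,0.08,-0.12,0.5,0,0,0,0,0.7,0,0,0,0,0.5,0,0,0,0,0.3,0,0,0,0,0,0,-1,0,0,0,0,-1,0,0,0,0,-1,0,0,0,0,-1,0,0,0,0,-1,0,0,0,0])

```text
time: 10.75
position: [0.4541, -0.3427, 0.028]
tool_rot: [-0.0, 1.0, -0.0, 0.0]
ft_force: [-0.1, 0.7, 1.0]
grip_width: 0.0164
grip_force: 14.9
```

Request:
play_rows(steps=[-1,0,0,-0.5,0,-1,0,0,-1,0,-1,0,0,-1,0,-1,0,0.5,-1,0,-1,0,1,-1,0,-1,0,1,-0.5,0,-1,0,1,0,0,-1,0,1,0,0,-1,0,1,0,0,-1,0,1,0,0])

```text
time: 11.75
position: [0.4537, -0.1463, 0.1778]
tool_rot: [0.0, 1.0, -0.0, 0.0]
ft_force: [-0.2, 0.3, 0.2]
grip_width: 0.0157
grip_force: 14.9
```

Request:
play_rows(steps=[-1,-0.05,1,0,0,-1,0,1,0,0,-1,0,1,0,0,-1,0,1,0,0,-1,0,0.9,0,0,-1,0,0.2,0.5,0,-1,0,0,1,0,-1,0,0,0.9,0,-1,0,0,0,0,-1,0,0,0,0])

```text
time: 12.75
position: [0.4552, 0.0055, 0.1056]
tool_rot: [-0.0, 1.0, 0.0, -0.001]
ft_force: [0.8, 0.6, -0.5]
grip_width: 0.016
grip_force: 14.9
```

```bash
python3 look.py p3
```

```text
[0.45520137 0.00546083 0.10561989] 0.016033267864695715 [ 0.80965617  0.55845953 -0.46110307] 12.75
[289 193] [317 228]
```

View pics/p3.png

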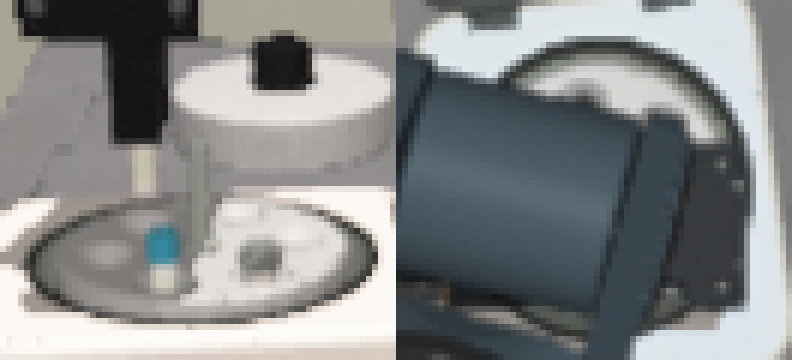

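Tube B's foot is at about (144,193) in the side crop, straight above well w4 near (148,215). Insert.

Request:
play_rows(steps=[-1,0,0.03,0.3,0,-1,0,0,0.3,0,-1,0,0,0.25,0,-1,0,0,0.25,0,-1,0,0,0.17,0,-1,0,0,0,0,-1,0,0,0,0,-0.4,0,0,0,0,-0.4,0,0,0,0,-0.4,0,0,0,0])

```text
time: 13.85
position: [0.4556, 0.0063, 0.0677]
tool_rot: [-0.0, 1.0, -0.0, 0.0]
ft_force: [0.1, 0.6, -0.4]
grip_width: 0.0252
grip_force: 0.0
```

Request:
play_rows(steps=[-0.4,0,0,0,0,-0.4,0,0,-0.5,0,-0.4,0,0,-1,0,0,0,0,-1,0,0,0,0,-1,0,0,-0.5,-1,0,0,0,-0.5,-1,0,0,0,-0.5,-1,0,0,0,-0.5,-1,0,0,0,-0.5,-1,0,0])

```text
time: 14.85
position: [0.5307, -0.1448, 0.1726]
tool_rot: [-0.0, 1.0, 0.0, 0.0]
ft_force: [0.8, 1.0, 0.4]
grip_width: 0.0435
grip_force: 0.0
```

```bash
python3 look.py p4; python3 - <<'E'
from h import *
s=shot('side'); g=cv2.cvtColor(s['image'],cv2.COLOR_RGB2GRAY)
print(proj(s,[[.4551,.0062,.074],[.4551,-.0023,.064]]))
print(g[190:208,264:278])
E
```

```text
[ 0.53067094 -0.1447924   0.17256898] 0.043517111901283274 [0.77184754 1.02121526 0.44244081] 14.85
[289 193] [317 228]
[[280.06732955 195.47715845]
 [279.83809237 200.08189194]]
[[142 145 144 145 145 146 145 146 146 146 145 145 145 146]
 [142 144 145 144 145 146 145 145 145 146 145 146 145 144]
 [143 144 144 144 145 145 145 144 144 145 145 145 145 144]
 [144 144 144 143 144 143 144 143 144 143 144 144 144 144]
 [143 144 143 143 143 143 144 144 144 144 143 143 143 144]
 [143 158 165 165 165 165 181 189 188 189 189 189 188 171]
 [230 234 236 235 236 236 240 241 241 241 241 241 215 163]
 [249 249 249 249 249 249 249 249 236 224 214 216 165 111]
 [249 249 249 249 249 236 224 208 167 149 180 195 164 103]
 [249 249 249 236 209 147 150 177 196 200 219 220 209 160]
 [249 236 209 148 108 164 199 224 228 228 226 213 215 210]
 [209 151  85 115 165 207 225 227 228 227 228 222 212 216]
 [ 82  76 147 195 214 220 224 226 226 226 227 227 222 221]
 [ 89 106 196 224 226 225 226 217 226 233 234 231 214 221]
 [110 119 165 179 180 215 226 223 232 239 238 233 219 220]
 [116 121 123 123 122 165 214 229 235 239 237 232 227 219]
 [116 122 124 125 123 126 167 200 208 210 206 199 196 177]
 [116 126 128 125 124 124 127 147 146 146 142 141 143 131]]
```

View pics/p4.png

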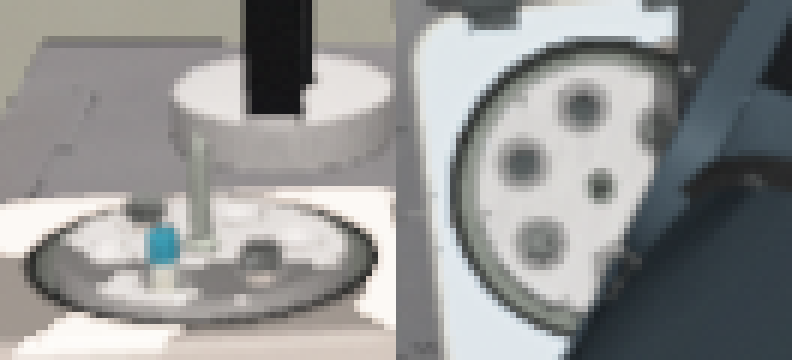

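Both short tubes are seated: B's cap is at (145,210) in the side crop, as predicted. On to the tall tube.

Request:
play_rows(steps=[0,-0.55,-1,0,0,0,-0.55,-1,0,0,0,-0.55,-1,0,0,0,-0.55,-0.95,0,0,0,0,0,0.5,0,0,0,0,1,0,0,0,0,1,0,0,0,0,0.5,0,0,0,0,0,0,0,0,0,0,0])

```text
time: 16.0
position: [0.5967, -0.2617, 0.083]
tool_rot: [-0.0, 1.0, -0.0, 0.0]
ft_force: [1.2, -0.3, 0.3]
grip_width: 0.0437
grip_force: 0.0
```

```bash
python3 look.py p5 '(.597,-.263,.04)'
```

```text
[ 0.59669403 -0.26169062  0.08301147] 0.043690009521570816 [ 1.19252414 -0.33009721  0.29264411] 16.0
[330 252] [394 193]
```

View pics/p5.png

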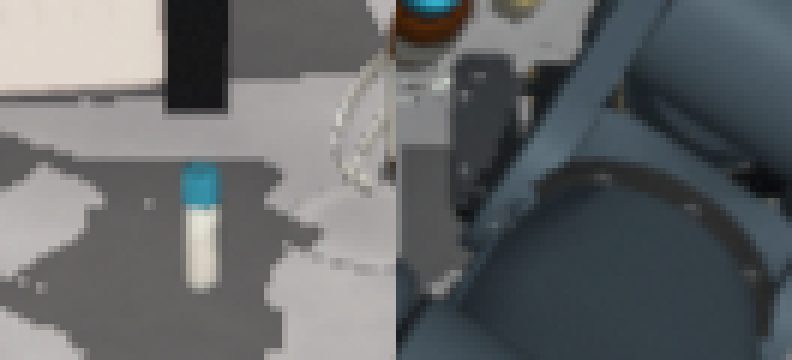

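The open fingers are centred at column 196 in the side crop and the tube's cap at 201, so they need about 1.5 mm more in x. Grasp.

Request:
play_rows(steps=[0,-0.05,-0.05,0.5,0,0,0,0,0.6,0,0,0,0,0.4,0,0,0,0,0.28,0,0,0,0,0,0,-1,0,0,0,0,-1,0,0,0,0,-1,0,0,0,0,-1,0,0,0,0,-1,0,0,0,0])

```text
time: 17.1
position: [0.5981, -0.2637, 0.0295]
tool_rot: [-0.0, 1.0, -0.0, 0.0]
ft_force: [-0.4, -0.5, -0.0]
grip_width: 0.0137
grip_force: 15.0
```

Request:
play_rows(steps=[-1,0,0,-0.5,0,-1,0,0,-1,0,-1,0,0,-1,0,-1,0,0,-1,0,-1,0,0,-1,0,-1,0.5,0.5,-0.5,0,-1,0.6,1,0,0,-1,0.6,1,0,0,-1,0.6,1,0,0,-1,0,0,0,0])

```text
time: 18.1
position: [0.5251, -0.1541, 0.1798]
tool_rot: [-0.001, 1.0, 0.002, -0.002]
ft_force: [0.3, -0.1, -1.0]
grip_width: 0.0136
grip_force: 15.0
```

Request:
play_rows(steps=[-1,0.18,1,0,0,-1,0.18,1,0,0,-1,0.18,1,0,0,-1,0.18,1,0,0,-1,0.18,1,0,0,-1,0.1,0.75,0,0,-1,0,0,0.5,0,-1,0,0,1,0,-1,0,0,0.8,0,-1,0,0,0,0])

```text
time: 19.1
position: [0.4976, 0.0139, 0.1085]
tool_rot: [-0.0, 1.0, 0.0, -0.002]
ft_force: [0.2, 0.5, 0.7]
grip_width: 0.0136
grip_force: 15.0
```

Request:
play_rows(steps=[-1,0,0,0,0,-1,0,0,0,0,-1,0,0,0,0,-1,0,0,0,0,-1,0,0,0,0,-1,0,0,0,0,-1,0,0,0,0,-1,0,0,0,0,-1,0,0,0,0,-1,0,0,0,0])

```text
time: 20.1
position: [0.4988, 0.0139, 0.11]
tool_rot: [-0.0, 1.0, 0.0, -0.0]
ft_force: [-0.2, 0.2, -0.3]
grip_width: 0.0139
grip_force: 15.0
```

```bash
python3 look.py p6
```

```text
[0.49883516 0.01390551 0.10998102] 0.013873271947623243 [-0.18588045  0.18701758 -0.28614193] 20.1
[289 193] [317 228]
```

View pics/p6.png

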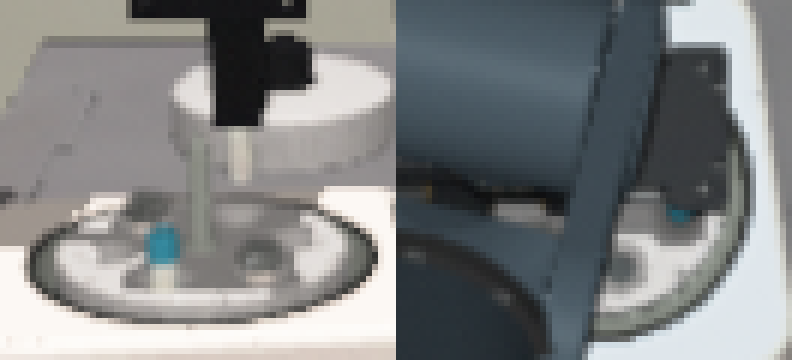

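The tall tube hangs over well w3, its foot at about (240,185) in the side crop; the readings say 3 mm back in x and 2 mm more in y. Insert.

Request:
play_rows(steps=[-1,0.1,0.07,0,0,-1,0,0,0.3,0,-1,0,0,0.3,0,-1,0,0,0.3,0,-1,0,0,0.3,0,-1,0,0,0.18,0,-1,0,0,0,0,-0.5,0,0,0,0,-0.5,0,0,0,0,-0.5,0,0,0,0])

```text
time: 21.2
position: [0.4961, 0.0159, 0.0689]
tool_rot: [-0.0, 1.0, -0.0, 0.0]
ft_force: [-0.9, -0.8, -0.7]
grip_width: 0.0215
grip_force: 0.0
```

Request:
play_rows(steps=[-0.5,0,0,0,0,-0.5,0,0,-0.5,0,-0.5,0,0,-1,0,-0.5,0,0,-1,0,0,0,0,-1,0,0.4,0,1,-0.5,0,0.4,0,1,0,0,0.4,0,1,0,0,0.4,0,1,0,0,0.4,0,1,0,0])

```text
time: 22.2
position: [0.4956, 0.1671, 0.189]
tool_rot: [-0.0, 1.0, -0.0, 0.0]
ft_force: [-1.2, -0.2, -1.2]
grip_width: 0.0585
grip_force: 0.0
```

```bash
python3 look.py p7;python3 - <<'E'
from m import *
t=shot('top'); s=shot('side')
for n,p in(('seated',(.4718,-.0642)),('tall',(.496,.016))):
    for c,k in((t,'t'),(s,'s')):
        u=proj(c,(*p,.0785))[0]; i=u.round().astype(int); b=blob(c,blue(c),(i[0]-7,i[0]+8,i[1]-8,i[1]+9)); print(n,k,u,b)
E
```

```text
[0.49558675 0.16708243 0.18895842] 0.05851290882007353 [-1.22344406 -0.21150946 -1.18490885] 22.2
[289 193] [317 228]
seated t [330.99359407 232.50302853] (array([330.90689655, 232.37241379]), 20)
seated s [283.17551973 203.30751209] (array([282.70914826, 203.3022082 ]), 36)
tall t [304.43972901 224.2659874 ] (array([304.58985667, 224.31973539]), 18)
tall s [295.55216083 192.71221622] (array([294.62619372, 192.74897681]), 33)
```

View pics/p7.png

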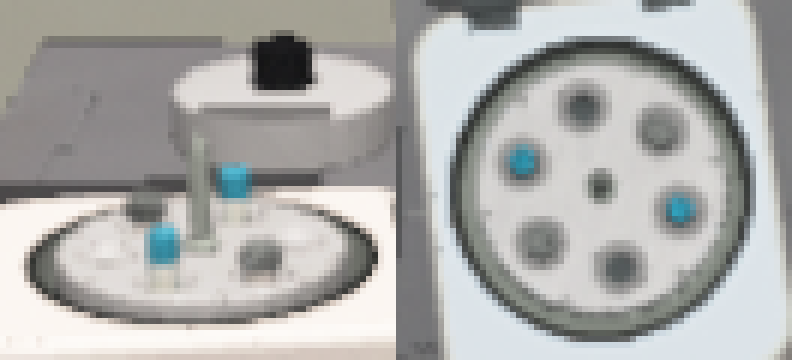

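All four tubes stand in opposite pairs: blue caps at (235,182) and (163,245), grey caps at (145,208) and (262,255) in the side crop, heights as predicted. Now the lid.

Request:
play_rows(steps=[0.4,0.12,1,0,0,0.4,0,1,0,0,0.4,0,1,0,0,0.4,0,1,0,0,0.4,0,0.65,0,0,0.4,0,0,0.6,0,0.4,0,0,1,0,0.4,0,0,0.9,0,0.4,0,0,0.8,0,0.4,0,0,0.4,0], grip_force=30)

```text
time: 23.4
position: [0.4914, 0.3036, 0.0756]
tool_rot: [0.001, 1.0, -0.001, -0.002]
ft_force: [-1.1, -0.4, 0.4]
grip_width: 0.0611
grip_force: 0.0
```

Request:
play_rows(steps=[0.4,0,0,0,0,0.4,0,0,0,0,0.4,0,0,0,0,0.4,0,0,0,0,0.4,0,0,0,0,0.4,0,0,0,0,0.4,0,0,0,0,0.4,0,0,0,0,0.4,0,0,0,0,0.4,0,0,0,0])

```text
time: 24.4
position: [0.4922, 0.3055, 0.0776]
tool_rot: [-0.0, 1.0, -0.0, -0.0]
ft_force: [0.4, -1.0, 0.7]
grip_width: 0.0606
grip_force: 0.0
```

```bash
python3 look.py p8 '(.492,.307,.06)'
```

```text
[0.49216444 0.30547555 0.07758532] 0.06056298563945015 [ 0.41168962 -1.03633072  0.72394139] 24.4
[302 167] [209 225]
```

View pics/p8.png

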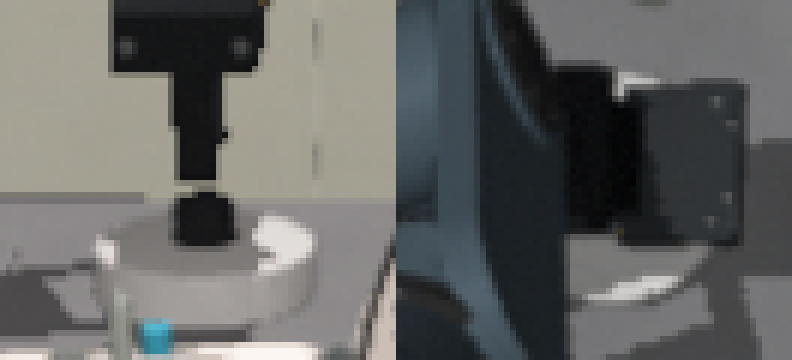

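The fingers straddle the knob: finger centre at column 196, knob at 205 in the side crop, so about 2 to 3 mm more in x. Lower and grip.

Request:
play_rows(steps=[0.4,-0.07,0,0.3,0,0.4,0,0,0.3,0,0.4,0,0,0.3,0,0.4,0,0,0.3,0,0.4,0,0,0.1,0,0.4,0,0,0,0,-1,0,0,0,0,-1,0,0,0,0,-1,0,0,0,0,-1,0,0,0,0])

```text
time: 25.5
position: [0.4946, 0.3059, 0.0391]
tool_rot: [0.0, 1.0, 0.0, 0.001]
ft_force: [0.2, 1.7, 0.6]
grip_width: 0.0373
grip_force: 0.7
```

Request:
play_rows(steps=[-1,0,0,0,0,-1,0,0,0,0,-1,0,0,-0.3,0,-1,0,0,-0.7,0,-1,0,0,-0.9,0,-1,0,0,-0.9,0,-1,0,0,-0.9,0,-1,0,0,-0.9,0,-1,0,0,-0.6,0,-1,0,0,0,0])

```text
time: 26.5
position: [0.4957, 0.3058, 0.1976]
tool_rot: [-0.0, 1.0, 0.001, 0.003]
ft_force: [0.7, 0.0, -1.6]
grip_width: 0.032
grip_force: 30.0
```

```bash
python3 -c "
from h import *
o=robot.get_obs(); print(o['position'],o['ft_force'],o['moment'],o['grip_width'])
s=shot('side'); save(s,'pics/lid_up.png'); p=o['position']; print(proj(s,p))
g=cv2.cvtColor(s['image'],cv2.COLOR_RGB2GRAY); r=int(proj(s,p+[0,0,-.02])[0][1])
for k in range(r-8,r+16,2): print(k, g[k,262:344:2])
"
```

```text
[0.49571316 0.30579165 0.19758458] [ 0.66874732  0.03993069 -1.55096868] [ 0.05081587 -0.00282863  0.00180882] 0.03198320606457872
[[302.75531322 126.16458861]]
124 [161 161 161 161 162 163 162 163 163 162 162 163 162 162 161 161 161  93
  20  21  22  21  22 162 162 161 163 161 159 172 161 161 161 161 161 161
 160 160 160 160 161]
126 [161 161 160 161 161 161 162 163 163 163 163 163 162 161 161 132 125  88
  19  22  20  18  22 137 139 131 134 161 159 168 163 161 161 162 162 160
 162 161 160 160 160]
128 [162 161 160 160 161 162 162 162 162 163 163 162 132 115 116 116 115  74
  19  18  21  21  20 106 118 169 220 219 197 164 163 161 162 162 161 161
 161 161 160 160 161]
130 [163 161 162 161 162 160 162 162 162 162 162 208 196 119 119 119 119 104
  93  75  75  88 100 118 120 160 174 220 221 205 162 160 161 162 162 161
 161 161 161 160 161]
132 [161 162 161 161 161 161 161 162 162 162 162 182 191 123 122 122 123 123
 123 122 122 123 123 123 124 173 221 213 176 129 162 160 160 160 161 161
 161 161 160 160 161]
134 [161 160 160 161 161 160 160 161 161 161 161 123 135 143 146 146 145 145
 1
[... 424 characters left out ...]
160 160 159]
140 [161 160 159 160 161 160 161 160 159 160 161 121 132 140 148 151 156 157
 158 158 157 160 158 157 157 152 148 143 115 158 155 159 158 158 160 159
 159 160 160 160 159]
142 [160 160 160 160 161 162 161 161 161 161 160 162 145 152 125 132 156 160
 158 158 158 159 159 142 120 158 147 153 159 161 149 160 159 159 159 159
 160 159 159 160 161]
144 [160 160 160 160 160 160 161 161 161 160 161 160 160 160 160 160 161 162
 162 161 161 161 161 161 160 160 161 160 160 160 151 159 159 159 159 160
 160 159 160 160 159]
146 [160 160 160 160 160 160 161 161 161 160 160 161 161 160 160 161 161 160
 161 161 161 161 160 160 160 160 160 160 160 161 154 159 158 158 159 160
 160 159 159 160 159]
```

The lid is up and level (edges at columns 283.5 to 321, horizontal bottom), within 1 mm of the tool axis in the side view. Carry it over.

Request:
play_rows(steps=[-1,0.04,-0.5,0,0,-1,0.04,-0.8,0,0,-1,0.04,-1,0,0,-1,0.04,-1,0,0,-1,0.04,-1,0,0,-1,0.04,-1,0,0,-1,0.04,-1,0,0,-1,0.04,-1,0,0,-1,0.04,-1,0,0,-1,0.04,-1,0,0])

```text
time: 27.55
position: [0.4801, 0.0246, 0.1931]
tool_rot: [0.0, 1.0, 0.0, -0.002]
ft_force: [1.2, -0.8, -1.3]
grip_width: 0.0321
grip_force: 30.0
```

Request:
play_rows(steps=[-1,0,-0.8,0,0,-1,0,-0.5,0,0,-1,0,-0.4,0,0,-1,0,0,0.3,0,-1,0,0,0.3,0,-1,0,0,0,0,-1,0,0,0,0,-1,0,0,0,0,-1,0,0,0,0,-1,0,0,0,0])

```text
time: 28.55
position: [0.4826, -0.0243, 0.1769]
tool_rot: [-0.0, 1.0, -0.0, 0.0]
ft_force: [0.2, -0.0, -1.1]
grip_width: 0.0321
grip_force: 30.0
```

```bash
python3 -c "
from h import *
for _ in range(4):
    s=shot('side'); o=robot.get_obs(); print(o['position'])
p=o['position']; g=cv2.cvtColor(s['image'],cv2.COLOR_RGB2GRAY); a=proj(s,p)[0]; b=proj(s,p+[0,0,-.03])[0]; print(a,b)
for k in range(int(b[1])-4,int(b[1])+24,2): print(k, g[k,264:316:2])
"
```

```text
[ 0.48254361 -0.02437919  0.17691805]
[ 0.48255404 -0.02444675  0.17689885]
[ 0.48249135 -0.0244799   0.17685487]
[ 0.48245357 -0.02451354  0.1768023 ]
[287.61160888 161.71974562] [288.03487637 172.97451647]
168 [125 123 123 124 123 124 125 125 124 123 124 124 125 124 125 125 125 125
 207 226 226 225 209 129 164 163]
170 [127 133 129 126 127 126 126 127 126 125 125 127 128 127 127 127 127 126
 220 227 219 180 138 115 152 153]
172 [124 138 165 163 146 144 140 133 131 131 131 131 134 134 141 144 147 210
 189 166 151 143 132 123 143 144]
174 [123 136 147 150 156 157 160 162 161 166 167 169 170 166 164 160 157 162
 162 156 149 142 132 120 142 142]
176 [123 136 144 149 154 158 160 161 162 161 165 165 166 165 162 160 159 161
 157 155 147 141 131 117 141 141]
178 [126 134 144 149 153 158 159 161 161 162 162 165 164 165 163 159 157 162
 157 152 145 138 129 126 141 140]
180 [138 137 142 149 154 156 160 161 162 162 162 161 165 162 163 161 157 158
 155 152 145 133 137 141 142 142]
182 [140 137 142 143 153 156 159 161 162 163 162 161 161 163 161 161 159 158
 144 144 141 142 140 140 140 139]
184 [140 141 144 139 141 139 144 147 151 152 153 152 149 152 148 143 140 141
 141 140 140 141 141 140 139 141]
186 [139 141 141 142 141 143 142 142 142 142 143 142 148 142 142 142 142 141
 141 141 141 141 141 141 141 142]
188 [135 130 139 145 143 143 144 144 143 145 145 144 140 125 143 142 143 142
 142 143 143 144 143 143 145 143]
190 [139 143 143 143 144 143 143 144 145 144 143 143 136 129 138 136 125 143
 144 144 145 144 144 144 144 143]
192 [141 141 143 143 142 142 142 141 142 143 143 142 137 128 124 117 103 134
 143 142 143 143 142 144 144 144]
194 [141 142 142 141 141 142 141 129 127 133 141 142 137 128 119 112 104 135
 143 145 210 211 225 229 229 229]
```

```bash
python3 -c "
from h import *
s=shot('side'); o=robot.get_obs(); p=o['position'];print(p); g=cv2.cvtColor(s['image'],cv2.COLOR_RGB2GRAY)
print(g[176,256:268],g[176,306:316]); print(g[192,282:298]);print(g[190,282:298]); print(g[150,276:300]); print(proj(s,p+[[0,-.061,-.02],[-.061,0,-.02],[.061,0,-.02]]))
t=shot('top'); save(t,'pics/t_lid.png'); 
"
```

```text
[ 0.48242785 -0.02452552  0.17676467]
[163 163 163 158 146 143 145 127 124 130 136 141] [141 136 131 122 120 136 141 141 142 140]
[143 142 143 142 143 132 137 140 128 137 123 120 116 111 104 108]
[144 143 143 142 143 133 136 140 129 137 138 124 137 134 125 138]
[166 165 166 165 165  97  21  21  20  20  19  20  22  21  30  31 141 165
 165 165 166 166 165 165]
[[285.23378109 176.56099498]
 [264.22932209 169.23950596]
 [311.64908593 169.27909293]]
```

Request:
play_rows(steps=[-1,-0.08,0.01,0,0,-1,0,0,0.3,0,-1,0,0,0.4,0,-1,0,0,0.4,0,-1,0,0,0.3,0,-1,0,0,0.2,0,-1,0,0,0.2,0,-1,0,0,0.2,0,-1,0,0,0,0,-1,0,0,0,0])

```text
time: 29.85
position: [0.4849, -0.0243, 0.1167]
tool_rot: [-0.0, 1.0, -0.0, 0.0]
ft_force: [0.2, -0.7, -2.8]
grip_width: 0.0319
grip_force: 30.0
```

Request:
play_rows(steps=[-1,0,0,0.1,0,-1,0,0,0.1,0,-1,0,0,0.1,0,-1,0,0,0.1,0,-1,0,0,0.07,0,-1,0,0,0,0,-1,0,0,0,0,-1,0,0,0,0,-1,0,0,0,0,-1,0,0,0,0])

```text
time: 30.85
position: [0.4848, -0.0243, 0.1027]
tool_rot: [-0.0, 1.0, -0.0, 0.0]
ft_force: [0.3, 0.3, -2.4]
grip_width: 0.0321
grip_force: 30.0
```

```bash
python3 look.py p9
```

```text
[ 0.48484578 -0.02426034  0.10265128] 0.03205731138396265 [ 0.31437928  0.29844914 -2.44316227] 30.85
[289 193] [317 228]
```

View pics/p9.png

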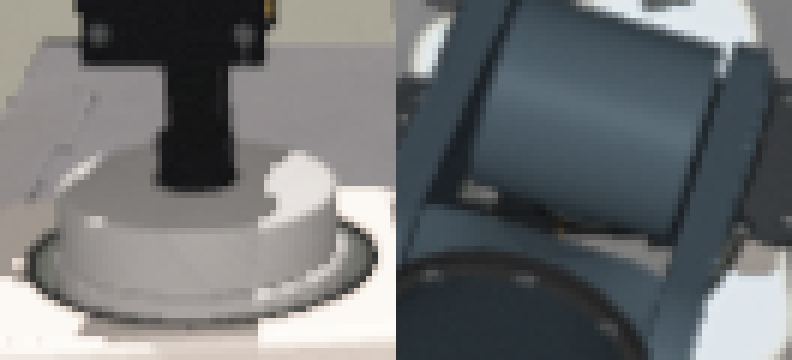

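The side crop shows the lid over the rotor, level and almost on the deck, with its edge at columns 55 to 340. Lower the last bit, open, retreat.

Request:
play_rows(steps=[-1,0,0,0.04,0,-1,0,0,0.02,0,-1,0,0,0,0,-1,0,0,0,0,0.1,0,0,0,0,0.1,0,0,0,0,0.1,0,0,0,0,0.1,0,0,0,0,0.1,0,0,-0.2,0,0.1,0,0,-0.4,0])

```text
time: 31.95
position: [0.4841, -0.0241, 0.1185]
tool_rot: [-0.0, 1.0, 0.0, -0.001]
ft_force: [-0.5, -0.2, 0.4]
grip_width: 0.0476
grip_force: 0.0
```

Request:
play_rows(steps=[0.1,0,0,-0.5,0,0.1,0,0,-1,0,0.1,0,0,-1,0,0.1,0,0,-1,0,0.1,0,0.5,-1,0,0.1,0,1,0,0,0.1,0,1,0,0,0.1,0,1,0,0,0.1,0,1,0,0,0.1,0,1,0,0])

```text
time: 32.95
position: [0.4844, 0.142, 0.2542]
tool_rot: [-0.0, 1.0, -0.0, 0.0]
ft_force: [0.1, -0.2, -0.1]
grip_width: 0.0479
grip_force: 0.0
```

```bash
python3 - <<'E'
from m import *
t=shot('top'); s=shot('side'); save(s,'pics/fs.png'); save(t,'pics/ft.png')
def dark(c,T): 
    g=cv2.cvtColor(c['image'],cv2.COLOR_RGB2GRAY).astype(float); return np.clip((T-g)/30,0,1)
ut=proj(t,(.4839,-.0241,.107))[0]; us=proj(s,(.4839,-.0241,.107))[0]
b=lambda c,u,T,r:blob(c,dark(c,T),(int(u[0])-r,int(u[0])+r+1,int(u[1])-r,int(u[1])+r+1))
bt=b(t,ut,110,9); bs=b(s,us,90,8); print(ut,us,bt,bs,tri(t,bt[0],s,bs[0]))
g=cv2.cvtColor(s['image'],cv2.COLOR_RGB2GRAY); print(g[178:218:2,258:318:3])
k=lambda z:proj(s,[[.4839-.061,-.0241,z],[.4839+.061,-.0241,z],[.4839,-.0851,z]]); print(k(.062),k(.092))
print(robot.get_obs()['position'])
E
```

```text
[317.59743601 227.65293054] [289.15681443 187.56981582] (array([318.23554817, 228.37940199]), 112) (array([288.30917747, 189.07934409]), 135) (array([ 0.48189978, -0.02598346,  0.10351631]), np.float64(0.00027355034979640165))
[[153 140 140 139 140 137 136 136 138 137 138 138 137 138 138 138 138 138
  138 138]
 [136 137 138 138 137 139 138 137 137 137 138 139 138 138 139 138 139 138
  138 138]
 [136 135 137 138 132 138 137 138 136 136 124 138 138 138 138 138 138 137
  136 137]
 [137 137 137 138 135 137 138 138 129  42  53  30 124 137 138 137 137 138
  137 139]
 [136 137 137 140 138 139 139 140  71  26  86  28  55 151 138 137 138 138
  138 138]
 [138 137 132 127 140 140 184 203 118  23  27  23  63 222 217 193 145 140
  141 140]
 [137 138 137 139 188 213 218 220 130  22  24  22  45 221 221 220 220 172
  140 140]
 [137 138 138 181 217 218 220 220  85  23  24  20  26 222 222 221 220 221
  147 141]
 [137 118 138 219 220 221 221 222 150  28  37  32 157 223 222 221 223 221
  214 226]
 [141 209 218 221 222 221 223 223 222 210 204 219 223 223 223 223 223 219
  233 247]
 [247 247 247 186 223 2
[... 338 characters left out ...]
 150 156 157 163 162 163 168 166 162 158 151 142 129
  168 109]
 [247  61 112 132 138 147 153 157 162 164 163 165 165 162 155 150 142 184
  127  98]
 [247 137 107 133 144 148 152 158 161 162 161 163 161 160 157 165 173 140
  108  69]
 [247 247  79 111 139 170 164 166 163 159 158 182 184 195 189 165 144 104
  109 243]
 [247 247 247 185  95 129 152 157 167 171 171 174 165 159 144 114  80 225
  247 247]
 [247 247 247 247 241 216 141  94  94 112 112 103  90 119 215 228 247 247
  247 247]]
[[266.71108396 203.64776538]
 [312.90874577 203.84102556]
 [287.26466347 212.42084639]] [[266.12415715 192.93251971]
 [312.69894378 193.07879584]
 [286.82568823 201.26255108]]
[0.48421168 0.1436698  0.25415524]
```

The knob now measures 61.4 mm higher than it did on the table (62 expected) and 3 mm from the axis, so the lid is seated.

```bash
python3 -c "
from rig import robot
print(robot.hand_in())"
```

```text
the job is handed in; nothing more can be done
None
```

I loaded all four tubes in opposite pairs, set the lid level over the spindle, and handed the job in at about 33 s; hand-in gave no verdict, but the camera checks showed everything seated.

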